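Bolt the detector housing shut

TASK

Bolt the lid of the grey detector housing: lift the handle of its barrel bolt out of the notch it rests in, slide the bolt across against its spring until you feel the end of its travel, and lower the handle into the other notch, so that the bolt stays shot when you let go. Be gentle: do not force the handle against the ridge or the far notch, and leave the card on the lid, the post and the tweezers where they are.

Things in the scene. Friction and masses are not known exactly. Their poses are not given: they have to be found in the camera images.
- housing: Grey box 110 (x) x 220 (y) x 62 mm (z) fixed to the bench, aluminium top; a barrel bolt lies along the top's front edge, its handle sticking out over the front face. Origin: centre of the underside; x away from the robot, y along the bolt, z up. Nothing but the handle rises over 24 mm above the bolt's axis along the front edge.
- near_notch (a point): Middle of the +y notch, where the handle rests at the start, at the axis height, 18 mm in front of the bolt's axis. 13 mm wide for the 8 mm handle rod; the far (-y) notch is 10.5 mm wide (2.5 mm play). Each notch's outer wall also ends the bolt's travel; it rises 22 mm above the axis, 7 to 20 mm (far one: 24 mm) in front of it.
- ridge (a point): Top of the steel ridge between the notches, 14 mm above the bolt's axis and 18 mm in front of it. It goes on into the far (-y) notch's bracket on the front face, 15 mm above the axis at 22 to 27 mm in front. The handle passes over when turned up 0.95 rad or more. That bracket is clamped anywhere within a 24 mm range along y, differing per start and not reported: feel (or see) its end wall.
- barrel: Fixed steel guides of the bolt on the housing's top and the near (+y) notch's outer wall, with the bolt and handle they carry. Origin on the bolt's axis, at (-33, 0, 78) mm in the housing's frame; axes as the housing's. The bolt slides along y and the handle turns about y.
- bolt (a joint): Slide of the bolt in m, growing toward the housing's -y. 0: drawn back, handle rod on the +y notch's outer wall. Handle rod at y = 26 mm minus this in the barrel's frame. The far end wall stops it at 41 to 65 mm (differs per start); the handle can be lowered within the last 2.5 mm before that. A spring pulls it back: 2.4 N at 0, 5 N at 65 mm; friction 0.8 N, damping 10 N s/m.
- handle (a joint): Turn of the handle about the bolt's axis in rad. 0: level, lying down in a notch, pointing to the housing's -x (toward the robot); grows as the knob is lifted up and over the bolt; limit 1.2. Its weight (50 to 80 g) turns it slowly down when released.
- knob (a point): Centre of the handle's black knob, a plain ball 18 mm across, 60 mm from the bolt's axis. With the handle down it stands 38 mm clear in front of the front face, 78 mm above the bench, free below, and can be pinched from above across y; it can turn between the fingers. The rod between knob and bolt is 8 mm thick.
- gel_card: Small flat black card wallet 48 x 36 x 5 mm lying loose on the rear half of the housing's lid. Origin: centre of the underside.
- post_75: Steel post 13 mm across, 75 mm tall, standing loose beside the housing's -y end. Origin: centre of the foot, z up.
- tweezers_black: Black tweezers 120 mm long, 8 mm high, lying loose on the bench in front of the housing. Origin: centre of the underside.

How it is judged:
By the outcome, as a careful person would: the job done as asked, in the order asked, and still so for the second after the job is handed in, with the robot touching nothing.
It also fails if it takes over 45 s, if anything falls off the work surface, if the arm or the gripper's body presses on something with over 40 N, if the wrist force passes 120 N, or if a joint passes its speed limit or range.

ROBOT

A 6-joint arm with a two-finger parallel gripper is mounted at the origin on a cart in front of the work surface, level with it; the furniture and walls round the work are solid. World frame = base frame: x ahead of the robot, y to its left, z up, the work surface at z = 0. Lengths are in m, angles in degrees, forces in N, time in s.
With the tool pointing down it reaches from about 0.325 to 0.9 m from the base axis. Payload 6.1 kg.
Tool frame: the origin (TCP) lies on the centre line of the jaws, within the pads' length; the fingertips stand 25 mm ahead of it and the grasp point (between the pads) lies 6 mm ahead of it; y points along the fingers, z is the direction in which the jaws open and shut, and the axes are right-handed (so a half turn about y gives the same grasp; the last joint's range is limited). The gripper opens to 85 mm and grips with 20 to 120 N. Pads are 22 mm wide; open, the fingers measure 114 mm over their backs; the gripper's body (76 mm by 85 mm) begins 54 mm behind the grasp point. The pads swing forward as they close: fully open they stand 13 mm farther back than shut.
Start: joints at [69.666, 12.628, 87.462, -0, 79.91, -7.225], TCP at [0.142, 0.609, 0.256] pointing down, gripper open.
Joint ranges: [-170.65, 170.65], [-52.31, 119.04], [5.05, 147.46], [-71.25, 251.25], [11.57, 151.72], [-153.62, 153.62]. Speed limits (degrees/s): [147.25, 147.25, 172.46, 180, 180, 180].

INTERFACE

Orientations are given as a 3x3 rotation matrix whose columns are the frame's x, y, z axes.
In Python, from rig import env gives the robot as it stands.
- The arm moves only by the tool carry_out, never from a script. Its argument "deltas" is a list of rows, each a list of 7 numbers: the opening, from -1 (shut) to 1 (fully open), so that 0 is half open, then the shift along the tool's x, y, z in units of 25 mm (1.0 is 25 mm), then the turn, a rotation vector about the tool's x, y, z in units of 6 degrees (1.0 is 6 degrees). In form: [[gripper, x, y, z, ax, ay, az], ...]. A call has 1 to 10 rows; each row shifts and turns the pose as measured when the row begins, along the tool's axes as they then stand; what a row does not reach is not made up. A row lasts 1/12 s, in which the tool goes at most 41.7 mm and 7.16 degrees, less where a joint would pass 70% of its speed; a pose out of reach is approached as far as the arm can. A call is refused whole if a number of a shift passes 1 or a number of a turn 1, either way. A call with a gripper value outside its range is refused whole. The fingers move at their own pace and stop on an object; "force" is the grip in N (left out, the last holds). Time passes only in rows, so rows that do not move let the fingers close. It gives the time, the measured TCP pose, the force and the opening at its end, in the units of the state.
- env.observe(): the state, without advancing time (a new reading comes with each control period).
- env.get_image(name): name is "scene" or "top" or "wrist"; returns the picture (420x560x3 uint8, red, green, blue); there is no depth.
- env.get_calibration(name): a dict with "K" (3x3 intrinsics, pixels), "distortion" ([k1, k2, p1, p2, k3] as OpenCV has them; the pictures are not rectified), "camera_from_world" (4x4, takes a point from world to camera coordinates); the wrist camera has in their place "T_tool_cam" (4x4, takes a point from camera to tool coordinates, whose origin is the TCP and whose axes are the tool frame's). Camera axes: x right, y down, z forward; pixel columns grow to the right and rows downward; lengths in m; the calibration is good to about 2 mm. A picture is of the moment at which its call begins: read the wrist's pose just before it. get_calibration takes no time and is no camera call.
- env.sign_off(): hands the job in, once; it reports no verdict.
The state is a dict: "clock": time; "joint_positions": joint angles; "joint_vel": joint speeds; "effort": joint torques, N m; "tool_pos": TCP position; "eef_rot": TCP orientation; "ft_force": force on the tool from outside, world axes, zero at the start; "moment": the same for the moment, N m; "gripper_width": finger opening in m.
Only numpy, scipy, OpenCV 4.12 (cv2) and the standard library are available. Lean on these libraries where they do the work, as an engineer would, in place of code of your own. Each camera call takes 0.05 s, during which the arm holds its last target.

## Working session

There is one attempt and no reset: what is moved stays moved. The work goes in short steps, Python scripts to look and compute and a tool call to move; the robot and the scene stay as the last step left them, time stands still between calls to the robot, and variables do not carry over. Pictures are saved under pics/ and viewed, and the job is handed in when it is done.

Besides the shell and the picture viewer there is one more tool, called after ">>>" as name(argument=value, ...) on one line, values as JSON. carry_out: Moves the arm, as the interface text tells. Its arguments: {"type":"object","properties":{"deltas":{"type":"array","items":{"type":"array","items":{"type":"number"}}},"force":{"type":"number"}},"required":["deltas"]}

```bash
mkdir -p pics; ls; python3 - <<'E'
from rig import env
import cv2,numpy as np
s=env.observe();print(s)
for n in ["scene","top","wrist"]:
    im=env.get_image(n);cv2.imwrite(f"pics/{n}0.png",im[:,:,::-1]);c=env.get_calibration(n);print(n,c)
E
```

```text
pics
{'clock': 0.0, 'joint_positions': array([ 6.96662716e+01,  1.26760382e+01,  8.75258982e+01, -6.19955806e-04,
        7.99098081e+01, -7.22560344e+00]), 'joint_vel': array([ 0.038164  , -0.03239749, -0.01429238,  0.07258588, -0.07081988,
       -0.14657833]), 'effort': array([ 8.03009843e-04, -4.96880078e+01, -3.89410293e+01, -2.44717953e-06,
        1.04756554e-02,  1.91324767e-05]), 'tool_pos': array([0.14156206, 0.60818632, 0.25518935]), 'eef_rot': array([[ 9.73944171e-01, -6.67719574e-04,  2.26786919e-01],
       [-2.26787781e-01, -1.83247705e-03,  9.73942475e-01],
       [-2.34738628e-04, -9.99998098e-01, -1.93616098e-03]]), 'ft_force': array([ 0.14368726, -0.03137503,  0.08239798]), 'moment': array([ 0.03826645, -0.00021922,  0.00755728]), 'gripper_width': 0.08540598829668981}
scene {'K': array([[494.16771592,   0.        , 273.24229895],
       [  0.        , 494.16771592, 212.68253349],
       [  0.        ,   0.        ,   1.        ]]), 'distortion': array([-0.02991668,  0.        ,  0.        ,  0.        ,  0.        ]), 'camera_from_world': array([[ 0.78287264, -0.62
[... 650 characters left out ...]
-0.99803699,  0.92412433],
       [ 0.        ,  0.        ,  0.        ,  1.        ]])}
wrist {'K': array([[329.25432337,   0.        , 273.96583157],
       [  0.        , 329.25432337, 209.40160897],
       [  0.        ,   0.        ,   1.        ]]), 'distortion': array([-0.01836822,  0.        ,  0.        ,  0.        ,  0.        ]), 'T_tool_cam': array([[-3.08642851e-04,  9.55913518e-01,  2.93648177e-01,
        -7.41335263e-02],
       [-7.73374821e-04, -2.93648331e-01,  9.55913207e-01,
        -1.17946505e-01],
       [ 9.99999653e-01,  6.79356714e-05,  8.29911903e-04,
         1.33071135e-04],
       [ 0.00000000e+00,  0.00000000e+00,  0.00000000e+00,
         1.00000000e+00]])}
```

View pics/scene0.png

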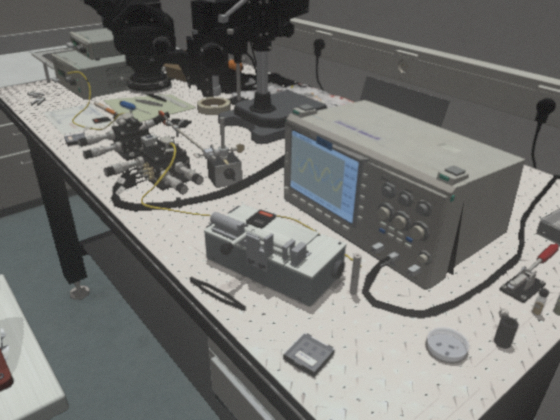

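View pics/top0.png

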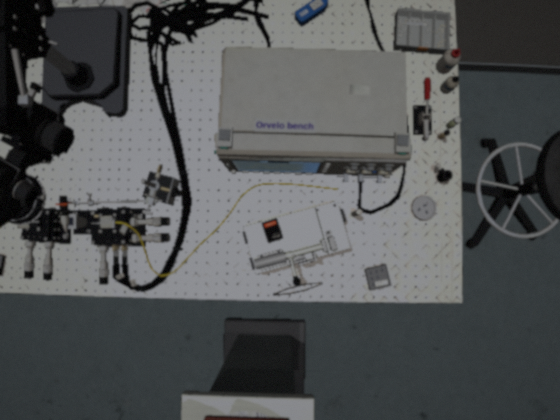

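View pics/wrist0.png

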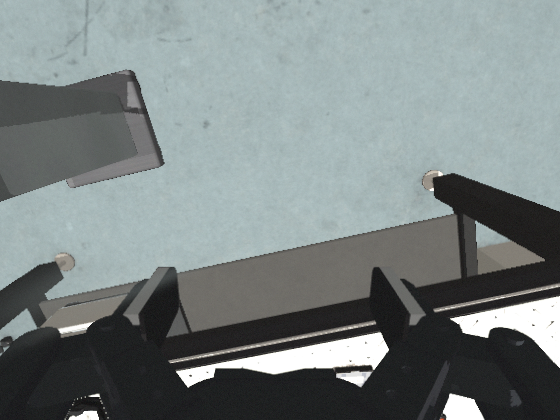

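```bash
cat > h.py <<'E'
import numpy as np,cv2
from rig import env
def ray(n,uv,cal=None,pose=None):
    c=env.get_calibration(n)
    p=cv2.undistortPoints(np.array([[uv]],float),c["K"],c["distortion"])[0,0]
    d=np.array([p[0],p[1],1.])
    if n=="wrist":
        T=c["T_tool_cam"];R,t=pose
        o=R@T[:3,3]+t; d=R@T[:3,:3]@d
    else:
        M=c["camera_from_world"];o=-M[:3,:3].T@M[:3,3];d=M[:3,:3].T@d
    return o,d/np.linalg.norm(d)
def onz(n,uv,z,pose=None):
    o,d=ray(n,uv,pose=pose);return o+d*(z-o[2])/d[2]
def tri(rs):
    A=0;b=0
    for o,d in rs:
        P=np.eye(3)-np.outer(d,d);A=A+P;b=b+P@o
    x=np.linalg.solve(A,b);return x,[np.linalg.norm((np.eye(3)-np.outer(d,d))@(x-o)) for o,d in rs]
def proj(n,X,pose=None):
    c=env.get_calibration(n);X=np.atleast_2d(X).astype(float)
    if n=="wrist":
        T=c["T_tool_cam"];R,t=pose;M=np.eye(4);M[:3,:3]=R@T[:3,:3];M[:3,3]=R@T[:3,3]+t;M=np.linalg.inv(M)
    else:M=c["camera_from_world"]
    return cv2.projectPoints(X,cv2.Rodrigues(M[:3,:3])[0],M[:3,3],c["K"],c["distortion"])[0][:,0]
def crop(im,x0,y0,x1,y1,s,name):
    cv2.imwrite(name,cv2.resize(im[y0:y1,x0:x1],None,fx=s,fy=s,interpolation=cv2.INTER_CUBIC))
E
python3 - <<'E'
from h import *
a=cv2.imread("pics/scene0.png");crop(a,185,195,370,315,4,"pics/sc.png")
a=cv2.imread("pics/top0.png");crop(a,235,190,365,300,5,"pics/tc.png")
E
```

```text
(no output)
```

View pics/sc.png

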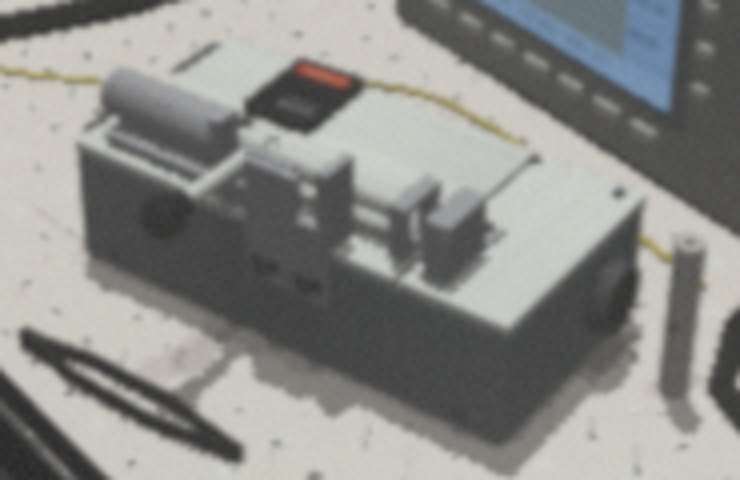

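View pics/tc.png

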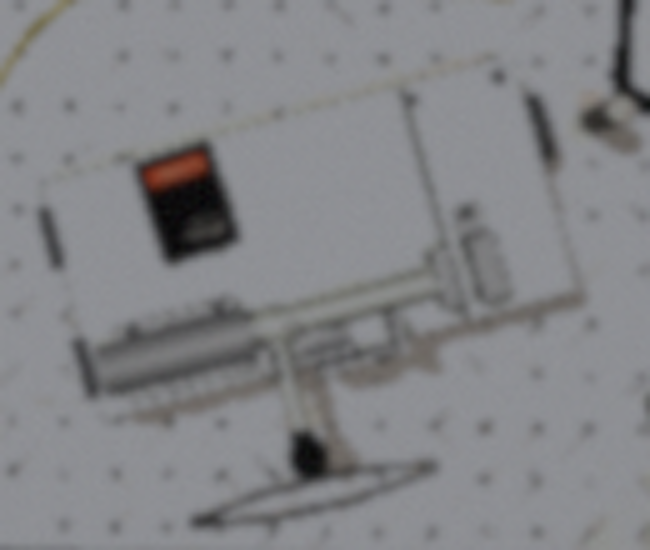

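```bash
python3 - <<'E'
from h import *
np.set_printoptions(precision=4,suppress=True)
P=[onz("top",(235+u/5,190+v/5),z) for u,v,z in [(40,182,.062),(497,58,.062),(583,297,.062),(108,418,.062),(310,453,.078),(285,340,.078)]]
for p in P:print(p)
print("knob in scene",(proj("scene",P[4])[0]-[185,195])*4)
ks=(np.array(proj("scene",P[4])[0]))
# scene lid corners
for u,v in [(640,200),(510,325),(82,145),(215,42)]:print(onz("scene",(185+u/4,195+v/4),.062))
o,d=ray("scene",(280,210));print(o)
E
```

```text
[0.5512 0.0101 0.062 ]
[ 0.6092 -0.194   0.062 ]
[ 0.5029 -0.2329  0.062 ]
[ 0.4463 -0.0221  0.062 ]
[ 0.4339 -0.1117  0.078 ]
[ 0.4829 -0.1002  0.078 ]
knob in scene [161.4848 213.8674]
[ 0.6062 -0.2052  0.062 ]
[ 0.509  -0.2326  0.062 ]
[ 0.4471 -0.0297  0.062 ]
[0.5417 0.0063 0.062 ]
[ 0.0975 -0.6506  0.5299]
```

>>> carry_out(deltas=[[1,0.85,0,-1,0,0,0],[1,0.85,0,-1,0,0,0],[1,0.85,0,-1,0,0,0],[1,0.85,0,-1,0,0,0],[1,0.85,0,-1,0,0,0],[1,0.85,0,-1,0,0,0],[1,0.85,0,-1,0,0,0],[1,0.85,0,-1,0,0,0],[1,0.85,0,-1,0,0,0],[1,0.85,0,-1,0,0,0]], force=20)

```text
clock: 0.98
tool_pos: [0.2926, 0.3077, 0.2502]
eef_rot: [[0.976, -0.005, 0.216], [-0.216, -0.006, 0.976], [-0.003, -1.0, -0.007]]
ft_force: [0.4, 0.0, 0.7]
gripper_width: 0.0858
```

>>> carry_out(deltas=[[1,0.6,0,-1,0,0,0],[1,0.6,0,-1,0,0,0],[1,0.6,0,-1,0,0,0],[1,0.6,0,-1,0,0,0],[1,0.6,0,-1,0,0,0],[1,0.6,0,-1,0,0,0],[1,0.6,0,-1,0,0,0],[1,0.6,0,-1,0,0,0],[1,0.6,0,-1,0,0,0],[1,0.6,0,-1,0,0,0]])

```text
clock: 1.82
tool_pos: [0.386, 0.0162, 0.2507]
eef_rot: [[0.976, -0.002, 0.216], [-0.216, -0.006, 0.976], [-0.001, -1.0, -0.006]]
ft_force: [-0.3, 0.0, 0.5]
gripper_width: 0.0852
```

>>> carry_out(deltas=[[1,0.4,0,-1,0,-1,0],[1,0.4,0,-1,0,-1,0],[1,0.4,0,-1,0,-1,0],[1,0.2,0,-1,0,-1,0],[1,0,0,-0.7,0,-0.7,0],[1,0,0,0,0,0,0]])

```text
clock: 2.32
tool_pos: [0.4192, -0.114, 0.2507]
eef_rot: [[0.958, -0.001, -0.288], [0.288, -0.007, 0.958], [-0.003, -1.0, -0.007]]
ft_force: [-1.1, -0.2, 0.8]
gripper_width: 0.0854
```

```bash
python3 - <<'E'
from h import *
s=env.observe();print(s)
im=env.get_image("wrist");cv2.imwrite("pics/w1.png",im[:,:,::-1]);np.savez("w1.npz",R=s["eef_rot"],t=s["tool_pos"])
E
```

```text
{'clock': 2.3167, 'joint_positions': array([ -25.3449068 ,  -14.38007853,  114.75383285,   -0.41876621,
         79.52132576, -131.99374612]), 'joint_vel': array([ 0.13668988, -0.07493974,  0.60505694,  1.32435551,  0.88393081,
        4.87383317]), 'effort': array([ -0.39552737, -26.04331791, -38.9923203 ,  -0.11736331,
        -0.13785099,  -1.38665669]), 'tool_pos': array([ 0.4191893 , -0.11403725,  0.25074586]), 'eef_rot': array([[ 0.95769646, -0.00141725, -0.28777678],
       [ 0.28775956, -0.00728103,  0.95767501],
       [-0.00345258, -0.99997249, -0.00656519]]), 'ft_force': array([-1.13513431, -0.15304326,  0.78327084]), 'moment': array([0.03893023, 0.00366592, 0.00710896]), 'gripper_width': 0.08543063315452012}
```

View pics/w1.png

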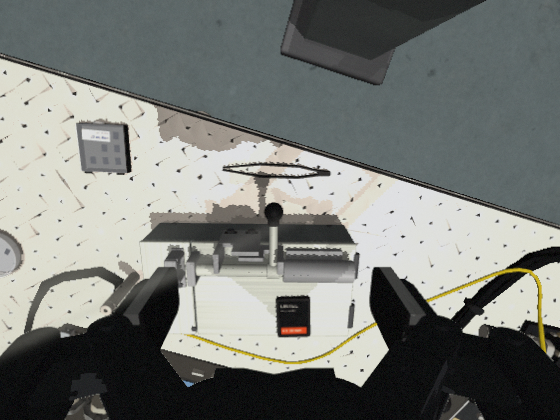

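```bash
python3 - <<'E'
from h import *
a=cv2.imread("pics/w1.png");crop(a,130,195,370,345,3.3,"pics/w1c.png")
E
```

```text
(no output)
```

View pics/w1c.png

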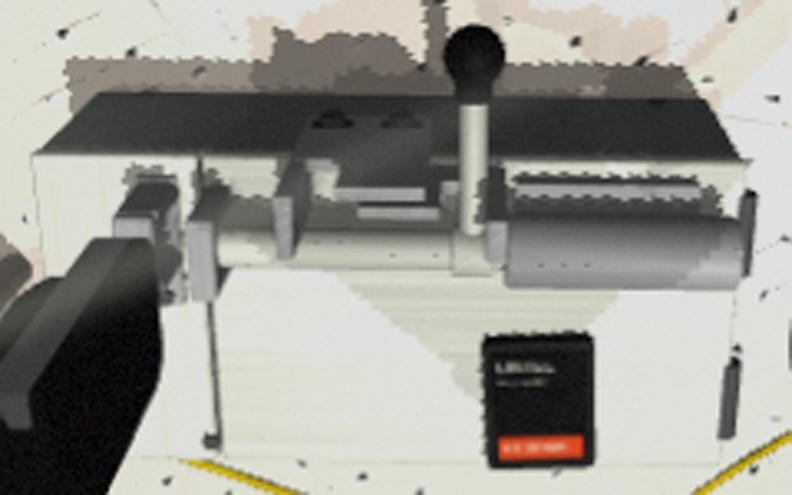

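```bash
python3 - <<'E'
from h import *
np.set_printoptions(precision=4,suppress=True)
f=np.load("w1.npz");p=(f["R"],f["t"])
g=lambda u,v,z:onz("wrist",(130+u/3.3,195+v/3.3),z,p)
k=g(474,58,.078);rw=ray("wrist",(130+474/3.3,195+58/3.3),pose=p)
print("knob",k)
rt=ray("top",(235+310/5,190+453/5));rs=ray("scene",(185+165/4,195+213/4))
print(tri([rw,rt]),tri([rw,rs]),tri([rw,rt,rs]))
FL=g(37,152,.062);FR=g(748,160,.062);print(FL,FR,np.linalg.norm(FR-FL))
y=(FR-FL)/np.linalg.norm(FR-FL);print("yaw",np.degrees(np.arctan2(-y[0],y[1])),"tool", np.degrees(np.arctan2(-p[0][0,2],p[0][1,2])))
x=np.array([y[1],-y[0],0])
m=(FL+FR)/2;ax=m+x*.022;ax[2]=.078;print("barrel",ax,"knob in barrel",(k-ax)@x,(k-ax)@y)
for n,u,v,z in [("wall top inner",297,225,.1),("wall top outer",273,225,.1),("near wall inner",487,220,.1),("rod",472,150,.078),("wall bottom",308,190,.078)]:
  q=g(u,v,z)-ax;print(n,q@x,q@y)
E
```

```text
knob [ 0.4366 -0.1104  0.078 ]
(array([ 0.4345, -0.1112,  0.0849]), [np.float64(0.0002553044549778595), np.float64(0.00025530445497785393)]) (array([ 0.4368, -0.1101,  0.0764]), [np.float64(0.0002775472860803722), np.float64(0.0002775472860803116)]) (array([ 0.4352, -0.1113,  0.0784]), [np.float64(0.0014712097412031228), np.float64(0.0013151507474147993), np.float64(0.0008060402393565144)])
[ 0.5091 -0.2283  0.062 ] [ 0.4484 -0.0197  0.062 ] 0.21721853846648315
yaw 16.211369275385486 tool 16.72527281635908
barrel [ 0.4999 -0.1179  0.078 ] knob in barrel -0.058681931716334415 0.02488377600435491
wall top inner -0.017305606866079064 -0.022876023114054057
wall top outer -0.017217388691971373 -0.029439066282493345
near wall inner -0.019464862735779343 0.028926822472244918
rod -0.03088686863847323 0.02455705306707472
wall bottom -0.017737067181471604 -0.02322362213483218
```

>>> carry_out(deltas=[[-0.1,0.7,0.5,0,0,0.1,0],[-0.1,0,1,0,0,0,0],[-0.1,0,1,0,0,0,0],[-0.1,0,1,0,0,0,0],[-0.1,0,1,0,0,0,0],[-0.1,0,0.5,0,0,0,0],[-0.1,0,0,0,0,0,0]])

```text
clock: 2.95
tool_pos: [0.4358, -0.1017, 0.1224]
eef_rot: [[0.966, 0.002, -0.26], [0.26, -0.004, 0.966], [0.001, -1.0, -0.005]]
ft_force: [-1.5, -0.1, 0.2]
gripper_width: 0.0389
```

```bash
python3 - <<'E'
from h import *
s=env.observe();print(s["tool_pos"],s["eef_rot"])
im=env.get_image("wrist");cv2.imwrite("pics/w2.png",im[:,:,::-1])
R=s["eef_rot"];print(R.T@(np.array([.4365,-.1103,.084])-s["tool_pos"])/.025)
E
```

```text
[ 0.4357513  -0.10169738  0.12243298] [[ 9.65657323e-01  1.68203603e-03 -2.59813598e-01]
 [ 2.59818556e-01 -4.31601218e-03  9.65647809e-01]
 [ 5.02895760e-04 -9.99989271e-01 -4.60481294e-03]]
[-0.0612583   1.53883836 -0.33298572]
```

View pics/w2.png

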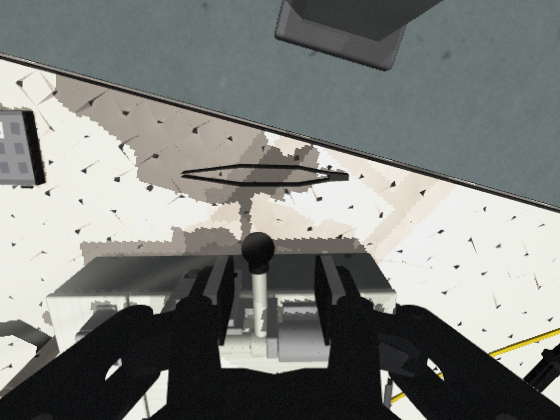

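```bash
python3 - <<'E'
from h import *
s=env.observe();R,t=s["eef_rot"],s["tool_pos"]
im=cv2.imread("pics/w2.png");m=(im.max(2)<55).astype(np.uint8)
sub=m[231:272,241:278];ys,xs=np.nonzero(sub[:40]);print(xs.min()+241,xs.max()+241,ys.min()+231)
k=onz("wrist",(258.5,251),.078,(R,t));print(k,R.T@(k+[0,0,.006]-t)/.025)
E
```

```text
241 277 233
[ 0.43789852 -0.1101911   0.078     ] [-0.01593043  1.5760884  -0.33936824]
```

>>> carry_out(deltas=[[-0.1,0,0,-0.33,0,0,0],[-0.1,0,0.6,0,0,0,0],[-0.1,0,0.6,0,0,0,0],[-0.1,0,0.35,0,0,0,0],[-0.1,0,0,0,0,0,0]])

```text
clock: 3.42
tool_pos: [0.4436, -0.1114, 0.0906]
eef_rot: [[0.966, 0.013, -0.259], [0.26, -0.009, 0.966], [0.01, -1.0, -0.012]]
ft_force: [-0.6, 0.5, -0.1]
gripper_width: 0.0384
```

```bash
python3 - <<'E'
from h import *
s=env.observe();R,t=s["eef_rot"],s["tool_pos"];print(t,s["ft_force"])
im=env.get_image("wrist");cv2.imwrite("pics/w3.png",im[:,:,::-1])
k=np.array([.4375,-.1103,.078]);print(R.T@(k+[0,0,.006]-t)/.025)
E
```

```text
[ 0.44357769 -0.11135822  0.09062038] [-0.57560398  0.4901945  -0.05774347]
[-0.22651812  0.26120229  0.10715871]
```

View pics/w3.png

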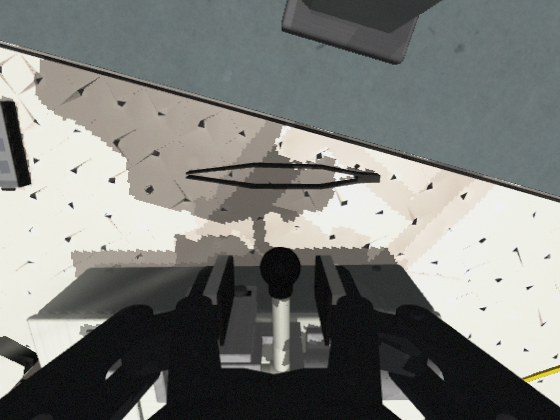

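>>> carry_out(deltas=[[-0.1,-0.23,0.15,0.1,0,0,-0.1],[-0.1,0,0.1,0,0,0,0],[-0.1,0,0,0,0,0,0]])

```text
clock: 3.72
tool_pos: [0.4394, -0.1116, 0.0876]
eef_rot: [[0.965, 0.029, -0.259], [0.259, -0.008, 0.966], [0.026, -1.0, -0.016]]
ft_force: [-0.0, -1.0, -0.7]
gripper_width: 0.0383
```

```bash
python3 - <<'E'
from h import *
s=env.observe();R,t=s["eef_rot"],s["tool_pos"];print(t,s["ft_force"],R)
im=env.get_image("wrist");cv2.imwrite("pics/w4.png",im[:,:,::-1])
k=np.array([.4375,-.1103,.078]);print(R.T@(k+[0,0,.006]-t)/.025)
E
```

```text
[ 0.43941534 -0.11156634  0.08757798] [-0.0012168  -1.00636823 -0.66386977] [[ 0.96540508  0.02938124 -0.25909412]
 [ 0.25943515 -0.00839258  0.96572406]
 [ 0.0261997  -0.99953304 -0.01572477]]
[-0.06457172  0.14037607  0.07101796]
```

View pics/w4.png

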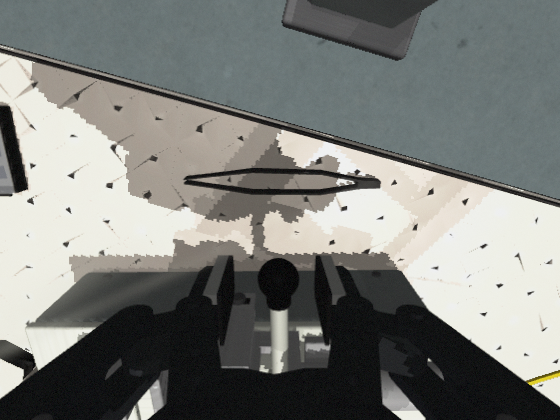

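>>> carry_out(deltas=[[-0.1,-0.05,0.14,0.1,0.15,0,0.27],[-0.3,0,0,0,0,0,0],[-0.5,0,0,0,0,0,0],[-0.7,0,0,0,0,0,0],[-1,0,0,0,0,0,0],[-1,0,0,0,0,0,0],[-1,0,0,0,0,0,0]], force=20)

```text
clock: 4.35
tool_pos: [0.4382, -0.1103, 0.085]
eef_rot: [[0.966, -0.005, -0.259], [0.259, -0.002, 0.966], [-0.005, -1.0, -0.001]]
ft_force: [-0.2, -1.4, 0.4]
gripper_width: 0.0161
```

```bash
python3 - <<'E'
from h import *
s=env.observe();R,t=s["eef_rot"],s["tool_pos"];print(t,s["ft_force"],R,s["gripper_width"])
im=env.get_image("wrist");cv2.imwrite("pics/w5.png",im[:,:,::-1])
k=np.array([.4375,-.1103,.078]);print(R.T@(k+[0,0,.006]-t)/.025)
E
```

```text
[ 0.43818647 -0.11032304  0.0850336 ] [-0.20620045 -1.42438978  0.3989775 ] [[ 9.65734977e-01 -4.50521885e-03 -2.59491149e-01]
 [ 2.59485685e-01 -1.76788760e-03  9.65745336e-01]
 [-4.80964528e-03 -9.99988289e-01 -5.38271090e-04]] 0.01608443543926207
[-0.02608001  0.04146545  0.00803783]
```

View pics/w5.png

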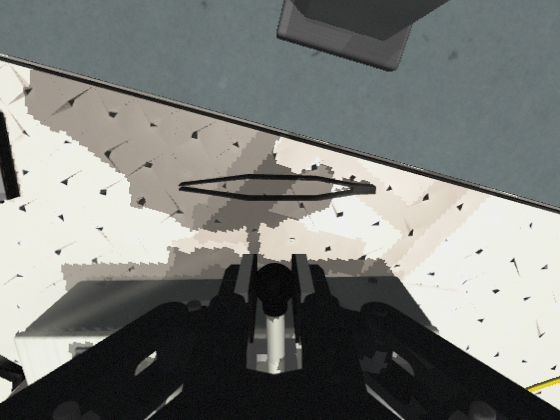

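>>> carry_out(deltas=[[-1,0.01,-0.24,0,0,0,0],[-1,0.04,-0.24,0,0,0,0],[-1,0.06,-0.23,0,0,0,0],[-1,0.08,-0.23,0,0,0,0],[-1,0,0,0,0,0,0]])

```text
clock: 4.82
tool_pos: [0.4432, -0.1089, 0.1106]
eef_rot: [[0.966, -0.004, -0.259], [0.259, -0.002, 0.966], [-0.005, -1.0, -0.001]]
ft_force: [0.0, -0.7, -1.4]
gripper_width: 0.0162
```

```bash
cat > st.py <<'E'
from h import *
import sys
np.set_printoptions(precision=4,suppress=True)
s=env.observe();R,t=s["eef_rot"],s["tool_pos"]
yaw=np.radians(15.5);H=np.array([[np.cos(yaw),-np.sin(yaw),0],[np.sin(yaw),np.cos(yaw),0],[0,0,1]])
p0=np.array([.43819,-.11032,.08503])
print("clk",s["clock"],"disp mm (housing)",H.T@(t-p0)*1e3,"F(housing)",H.T@s["ft_force"],"w",s["gripper_width"]*1e3)
print("tool y",R[:,1],"yaw",np.degrees(np.arctan2(-R[0,2],R[1,2])))
if len(sys.argv)>1:
    im=env.get_image(sys.argv[2] if len(sys.argv)>2 else "wrist");cv2.imwrite(f"pics/{sys.argv[1]}.png",im[:,:,::-1])
E
python3 st.py w6
```

```text
clk 4.8167 disp mm (housing) [ 5.2435  0.0386 25.5831] F(housing) [-0.1801 -0.6831 -1.3932] w 16.190539939518352
tool y [-0.0043 -0.0017 -1.    ] yaw 15.028037563208017
```

View pics/w6.png

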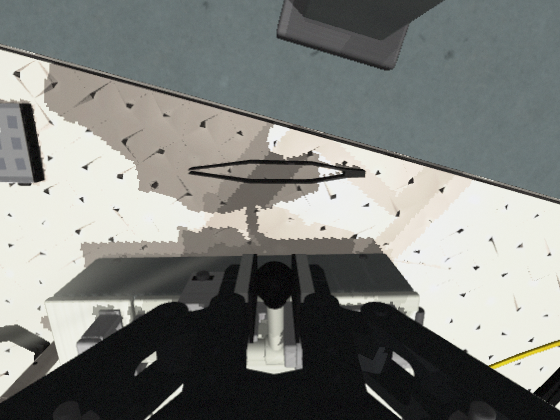

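>>> carry_out(deltas=[[-1,0.14,-0.23,0,0,0,0],[-1,0.14,-0.2,0,0,0,0],[-1,0.15,-0.18,0,0,0,0],[-1,0.17,-0.17,0,0,0,0],[-1,0,0,0,0,0,0]])

```text
clock: 5.28
tool_pos: [0.458, -0.1047, 0.131]
eef_rot: [[0.966, -0.007, -0.259], [0.259, -0.002, 0.966], [-0.007, -1.0, -0.0]]
ft_force: [0.2, -0.6, 0.0]
gripper_width: 0.016
```

```bash
python3 st.py
```

```text
clk 5.2833 disp mm (housing) [20.6176  0.1562 45.9649] F(housing) [ 0.0318 -0.6245  0.0079] w 15.956125837332351
tool y [-0.0067 -0.0019 -1.    ] yaw 15.025787160091467
```

>>> carry_out(deltas=[[-1,0.16,-0.11,0,0,0,0],[-1,0.16,-0.09,0,0,0,0],[-1,0.1,-0.05,0,0,0,0],[-1,0,0,0,0,0,0]])

```text
clock: 5.62
tool_pos: [0.4689, -0.1015, 0.138]
eef_rot: [[0.966, -0.009, -0.26], [0.26, -0.002, 0.966], [-0.009, -1.0, 0.0]]
ft_force: [-0.2, -1.0, 0.7]
gripper_width: 0.0159
```

```bash
python3 st.py w7; python3 st.py s7 scene; python3 -c "
from h import *
a=cv2.imread('pics/s7.png');crop(a,185,180,370,315,4,'pics/s7c.png')"
```

```text
clk 5.6167 disp mm (housing) [31.9163  0.2906 52.989 ] F(housing) [-0.44   -0.9605  0.655 ] w 15.937717400044582
tool y [-0.0086 -0.002  -1.    ] yaw 15.064699128125147
clk 5.6667 disp mm (housing) [31.7393  0.279  52.8587] F(housing) [-0.7844 -1.3655  0.8541] w 16.320402660293716
tool y [-0.0087 -0.0021 -1.    ] yaw 15.06775607145351
```

View pics/w7.png

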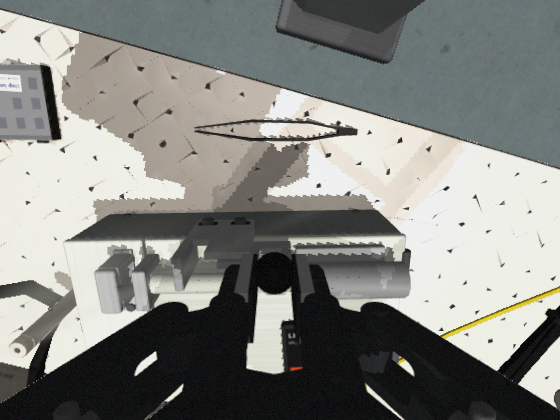

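View pics/s7c.png

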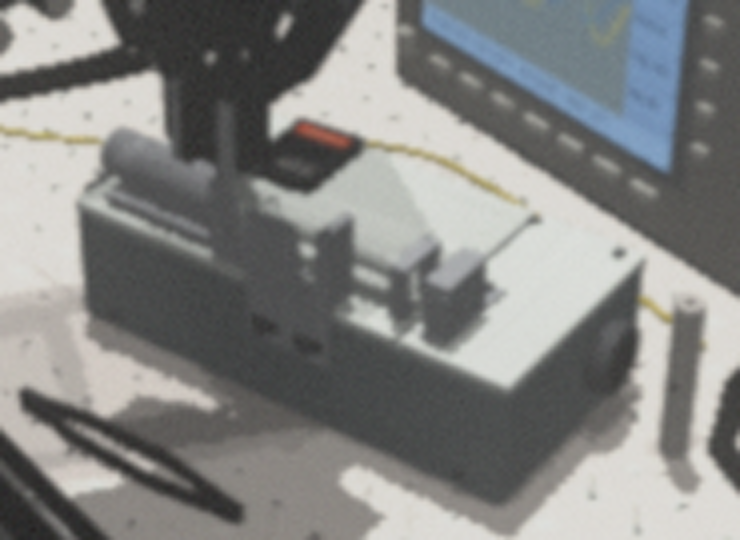

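>>> carry_out(deltas=[[-1,0,0,-0.16,0,0,0],[-1,0,0,-0.18,0,0,0],[-1,0,0,-0.18,0,0,0],[-1,0,0,-0.18,0,0,0],[-1,0,0,-0.18,0,0,0],[-1,0,0,-0.18,0,0,0],[-1,0,0,0,0,0,0]])

```text
clock: 6.3
tool_pos: [0.4729, -0.1262, 0.1359]
eef_rot: [[0.966, -0.016, -0.259], [0.26, 0.006, 0.966], [-0.014, -1.0, 0.01]]
ft_force: [-2.7, 2.1, 2.2]
gripper_width: 0.0159
```

```bash
python3 st.py w8
```

```text
clk 6.3 disp mm (housing) [ 29.1805 -24.5369  50.8366] F(housing) [-2.0033  2.7824  2.2419] w 15.869645396278196
tool y [-0.0163  0.0063 -0.9998] yaw 15.036369786606183
```

View pics/w8.png

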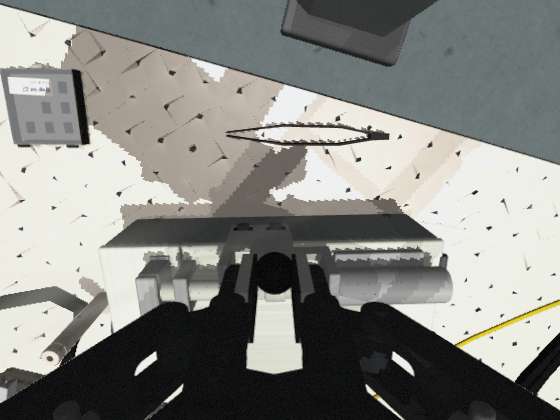

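>>> carry_out(deltas=[[-1,0.09,-0.07,-0.1,-0.1,0,-0.15],[-1,0.04,-0.03,-0.18,0,0,0],[-1,0.03,-0.02,-0.18,0,0,0],[-1,0.02,-0.02,-0.1,0,0,0],[-1,0,0,0,0,0,0]])

```text
clock: 6.77
tool_pos: [0.4789, -0.1371, 0.1378]
eef_rot: [[0.966, -0.002, -0.259], [0.259, 0.004, 0.966], [-0.001, -1.0, 0.005]]
ft_force: [-3.1, 2.2, 1.0]
gripper_width: 0.016
```

```bash
python3 st.py w9
```

```text
clk 6.7667 disp mm (housing) [ 32.1146 -36.6787  52.8145] F(housing) [-2.4003  2.9513  0.9502] w 15.997098823747628
tool y [-0.002   0.0042 -1.    ] yaw 15.007899040527978
```

View pics/w9.png

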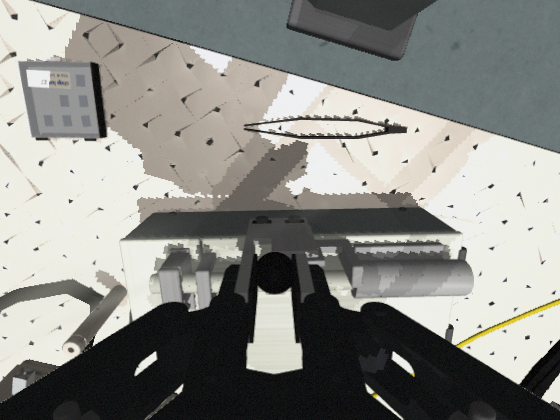

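>>> carry_out(deltas=[[-1,0.02,-0.02,-0.08,0,0,0],[-1,0.02,-0.02,-0.08,0,0,0],[-1,0,0,0,0,0,0]])

```text
clock: 7.07
tool_pos: [0.4801, -0.1396, 0.1381]
eef_rot: [[0.966, -0.004, -0.259], [0.259, 0.006, 0.966], [-0.002, -1.0, 0.006]]
ft_force: [-2.7, 1.6, 2.2]
gripper_width: 0.0162
```

```bash
python3 st.py
```

```text
clk 7.0667 disp mm (housing) [ 32.5907 -39.4292  53.0759] F(housing) [-2.1318  2.2819  2.1907] w 16.169767074382015
tool y [-0.0036  0.0057 -1.    ] yaw 15.02838774582597
```

>>> carry_out(deltas=[[-1,0.01,-0.01,-0.06,0,0,0],[-1,0.01,-0.01,-0.06,0,0,0],[-1,0,0,0,0,0,0]])

```text
clock: 7.32
tool_pos: [0.4807, -0.1415, 0.1382]
eef_rot: [[0.966, -0.005, -0.26], [0.26, 0.007, 0.966], [-0.003, -1.0, 0.008]]
ft_force: [-3.8, 2.3, 1.0]
gripper_width: 0.0161
```

```bash
python3 st.py
```

```text
clk 7.3167 disp mm (housing) [ 32.6798 -41.3713  53.136 ] F(housing) [-3.0244  3.1914  0.9872] w 16.071912328340737
tool y [-0.005   0.0069 -1.    ] yaw 15.059571279635449
```

>>> carry_out(deltas=[[-1,0.01,-0.01,-0.06,0,0,0],[-1,0,0,0,0,0,0]])

```text
clock: 7.48
tool_pos: [0.4811, -0.1424, 0.1382]
eef_rot: [[0.966, -0.006, -0.26], [0.26, 0.007, 0.966], [-0.003, -1.0, 0.009]]
ft_force: [-3.3, 3.3, 1.4]
gripper_width: 0.0165
```

```bash
python3 st.py
```

```text
clk 7.4833 disp mm (housing) [ 32.7563 -42.3265  53.1846] F(housing) [-2.2768  4.0738  1.4387] w 16.47273978637613
tool y [-0.0056  0.0073 -1.    ] yaw 15.076181456974801
```

>>> carry_out(deltas=[[-1,0.01,-0.01,-0.06,0,0,0],[-1,0,0,0,0,0,0]])

```text
clock: 7.65
tool_pos: [0.4814, -0.1433, 0.1382]
eef_rot: [[0.966, -0.006, -0.26], [0.26, 0.008, 0.965], [-0.004, -1.0, 0.009]]
ft_force: [-2.0, 1.7, 1.5]
gripper_width: 0.0162
```

```bash
python3 st.py
```

```text
clk 7.65 disp mm (housing) [ 32.816  -43.3101  53.1949] F(housing) [-1.4708  2.1744  1.4802] w 16.17339599360863
tool y [-0.0062  0.0079 -0.9999] yaw 15.088143725470182
```

>>> carry_out(deltas=[[-1,0.01,-0.01,-0.06,0,0,0],[-1,0,0,0,0,0,0]])

```text
clock: 7.82
tool_pos: [0.4818, -0.1443, 0.1383]
eef_rot: [[0.965, -0.007, -0.26], [0.26, 0.008, 0.965], [-0.004, -1.0, 0.01]]
ft_force: [-2.6, 2.8, 1.0]
gripper_width: 0.0161
```

```bash
python3 st.py w10
```

```text
clk 7.8167 disp mm (housing) [ 32.9245 -44.3682  53.2564] F(housing) [-1.7189  3.4031  1.013 ] w 16.073092149502852
tool y [-0.0067  0.0084 -0.9999] yaw 15.093982735238654
```

View pics/w10.png

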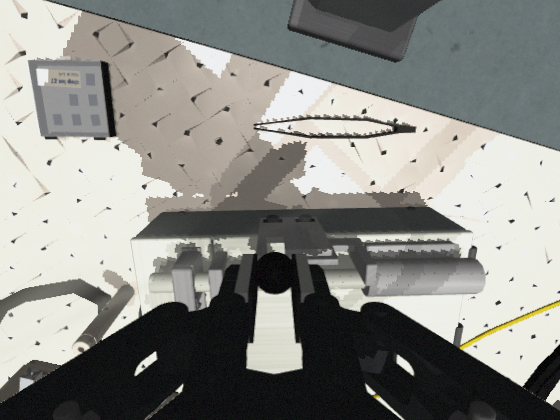

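>>> carry_out(deltas=[[-1,0,-0.01,-0.06,0,0,0],[-1,0,0,0,0,0,0]])

```text
clock: 8.03
tool_pos: [0.4818, -0.1449, 0.1381]
eef_rot: [[0.965, -0.008, -0.26], [0.261, 0.01, 0.965], [-0.005, -1.0, 0.011]]
ft_force: [-3.8, 2.6, 1.0]
gripper_width: 0.0159
```

```bash
python3 st.py
```

```text
clk 8.0333 disp mm (housing) [ 32.7396 -44.9791  53.1132] F(housing) [-2.9564  3.4997  1.019 ] w 15.887078656732983
tool y [-0.0075  0.0097 -0.9999] yaw 15.099234753042138
```

>>> carry_out(deltas=[[-1,0,-0.01,-0.06,0,0,0],[-1,0,0,0,0,0,0]])

```text
clock: 8.2
tool_pos: [0.4815, -0.145, 0.1379]
eef_rot: [[0.965, -0.009, -0.261], [0.261, 0.013, 0.965], [-0.006, -1.0, 0.015]]
ft_force: [-3.6, 1.9, 1.7]
gripper_width: 0.0163
```

```bash
python3 st.py
```

```text
clk 8.2 disp mm (housing) [ 32.4449 -45.002   52.9095] F(housing) [-2.9407  2.7397  1.7121] w 16.26597324514265
tool y [-0.0093  0.0125 -0.9999] yaw 15.101654419555977
```

>>> carry_out(deltas=[[-1,0,0,-0.06,0,0,0]])

```text
clock: 8.28
tool_pos: [0.4813, -0.1455, 0.1377]
eef_rot: [[0.965, -0.011, -0.261], [0.261, 0.014, 0.965], [-0.007, -1.0, 0.017]]
ft_force: [-6.4, 9.1, 4.0]
gripper_width: 0.0159
```

```bash
python3 st.py w11;python3 st.py; python3 -c "
from h import *
a=cv2.imread('pics/w11.png');crop(a,120,195,420,355,2.6,'pics/w11c.png')"
```

```text
clk 8.2833 disp mm (housing) [ 32.1851 -45.447   52.6698] F(housing) [-3.7057 10.435   4.0253] w 15.94277151003796
tool y [-0.0107  0.0144 -0.9998] yaw 15.104011956174988
clk 8.3333 disp mm (housing) [ 32.1246 -45.4068  52.6548] F(housing) [-3.4266  8.6064  3.9851] w 16.067859397390382
tool y [-0.011   0.0149 -0.9998] yaw 15.095617344874464
```

View pics/w11c.png

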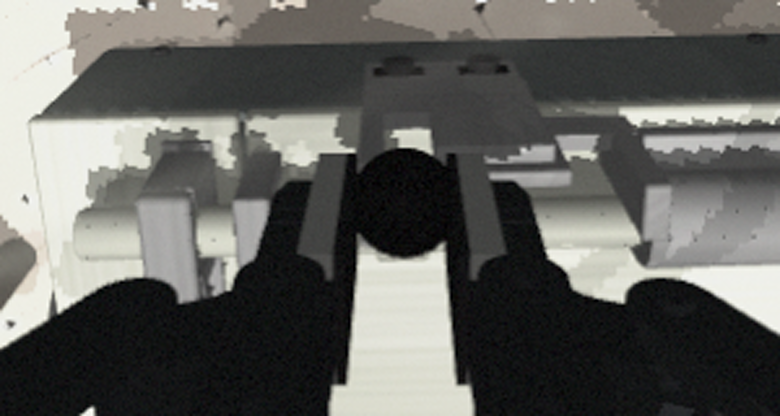

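>>> carry_out(deltas=[[-1,0,0,0.05,-0.16,0,-0.06],[-1,0,0,0,0,0,0]])

```text
clock: 8.5
tool_pos: [0.4807, -0.144, 0.1377]
eef_rot: [[0.965, -0.001, -0.26], [0.26, 0.0, 0.965], [-0.001, -1.0, 0.001]]
ft_force: [-3.1, 4.9, 0.9]
gripper_width: 0.016
```

```bash
python3 st.py
```

```text
clk 8.5 disp mm (housing) [ 31.9589 -43.8571  52.7013] F(housing) [-1.7016  5.6028  0.93  ] w 16.04860828179442
tool y [-0.0011  0.0005 -1.    ] yaw 15.094674835777138
```

>>> carry_out(deltas=[[-1,-0.17,0.09,-0.015,0,0,0],[-1,-0.15,0.11,-0.015,0,0,0],[-1,-0.13,0.1,-0.015,0,0,0]])

```text
clock: 8.75
tool_pos: [0.4712, -0.1471, 0.1299]
eef_rot: [[0.965, 0.003, -0.261], [0.261, 0.002, 0.965], [0.003, -1.0, 0.001]]
ft_force: [0.7, 4.9, -1.2]
gripper_width: 0.0161
```

```bash
python3 st.py
```

```text
clk 8.75 disp mm (housing) [ 21.9417 -44.2379  44.8953] F(housing) [ 1.9506  4.5482 -1.1661] w 16.071065015745152
tool y [ 0.0031  0.0018 -1.    ] yaw 15.13114208590993
```

>>> carry_out(deltas=[[-1,-0.2,0.15,-0.005,0,0,0],[-1,-0.16,0.18,-0.01,0,0,0]])

```text
clock: 8.92
tool_pos: [0.4634, -0.1497, 0.1216]
eef_rot: [[0.965, 0.007, -0.261], [0.261, 0.002, 0.965], [0.007, -1.0, 0.001]]
ft_force: [-0.6, 5.4, -0.9]
gripper_width: 0.016
```

```bash
python3 st.py w12;python3 -c "
from h import *
a=cv2.imread('pics/w12.png');crop(a,120,195,420,355,2.6,'pics/w12c.png')"
```

```text
clk 8.9167 disp mm (housing) [ 13.7974 -44.6425  36.5332] F(housing) [ 0.842   5.3415 -0.8582] w 15.988738839683165
tool y [ 0.007   0.0024 -1.    ] yaw 15.106547870774724
```

View pics/w12c.png

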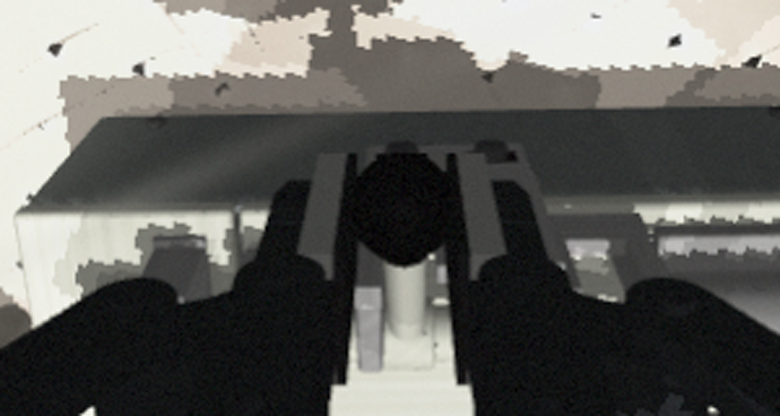

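>>> carry_out(deltas=[[-1,-0.19,0.18,0.015,0,0,0],[-1,-0.12,0.2,0.01,0,0,0.05]])

```text
clock: 9.13
tool_pos: [0.4565, -0.1516, 0.1117]
eef_rot: [[0.966, 0.006, -0.26], [0.26, 0.001, 0.966], [0.006, -1.0, -0.001]]
ft_force: [-0.2, 4.3, 0.6]
gripper_width: 0.0164
```

```bash
python3 st.py
```

```text
clk 9.1333 disp mm (housing) [  6.5735 -44.6386  26.6473] F(housing) [0.9794 4.1937 0.6165] w 16.437234765984993
tool y [ 0.0057  0.0007 -1.    ] yaw 15.04317720218977
```

>>> carry_out(deltas=[[-1,-0.11,0.22,0.01,0,0,0],[-1,-0.07,0.22,0.005,0,0,0]])

```text
clock: 9.3
tool_pos: [0.4523, -0.1528, 0.1006]
eef_rot: [[0.966, 0.007, -0.259], [0.259, 0.0, 0.966], [0.007, -1.0, -0.002]]
ft_force: [0.3, 5.0, 0.4]
gripper_width: 0.0161
```

```bash
python3 st.py
```

```text
clk 9.3 disp mm (housing) [  2.2761 -44.7156  15.5254] F(housing) [1.6225 4.7075 0.3543] w 16.06600945010498
tool y [ 0.0072  0.0001 -1.    ] yaw 15.01944519680081
```

>>> carry_out(deltas=[[-1,-0.06,0.22,0.01,0,0,0],[-1,-0.03,0.16,0.005,0,0,0]])

```text
clock: 9.47
tool_pos: [0.4502, -0.1533, 0.0902]
eef_rot: [[0.966, 0.008, -0.259], [0.259, -0.0, 0.966], [0.008, -1.0, -0.002]]
ft_force: [0.7, 5.1, 1.6]
gripper_width: 0.0165
```

```bash
python3 st.py
```

```text
clk 9.4667 disp mm (housing) [  0.116  -44.6598   5.1396] F(housing) [2.0686 4.7644 1.6302] w 16.527657972985537
tool y [ 0.0083 -0.0003 -1.    ] yaw 15.000396886813178
```

>>> carry_out(deltas=[[-1,0,0.12,0.005,0,0,0],[-1,0,0.07,0.005,0,0,0]])

```text
clock: 9.63
tool_pos: [0.4505, -0.154, 0.0861]
eef_rot: [[0.966, 0.008, -0.259], [0.259, -0.002, 0.966], [0.008, -1.0, -0.004]]
ft_force: [-7.0, 6.7, 20.1]
gripper_width: 0.0161
```

```bash
python3 st.py w13;python3 st.py s13 scene; python3 -c "
from h import *
a=cv2.imread('pics/s13.png');crop(a,185,180,370,315,4,'pics/s13c.png')"
```

```text
clk 9.6333 disp mm (housing) [  0.2023 -45.3461   1.0459] F(housing) [-4.9112  8.3638 20.1152] w 16.059061776944283
tool y [ 0.0082 -0.0017 -1.    ] yaw 15.01784061657202
clk 9.6833 disp mm (housing) [  0.1908 -45.3432   1.2195] F(housing) [-4.5711  6.502  14.1482] w 16.114191592366726
tool y [ 0.008  -0.0016 -1.    ] yaw 15.016113789065049
```

View pics/w13.png

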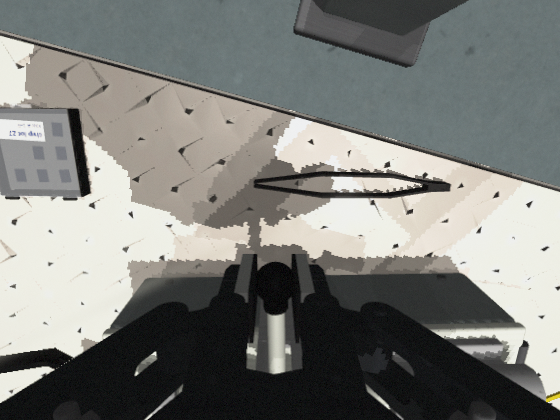

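View pics/s13c.png

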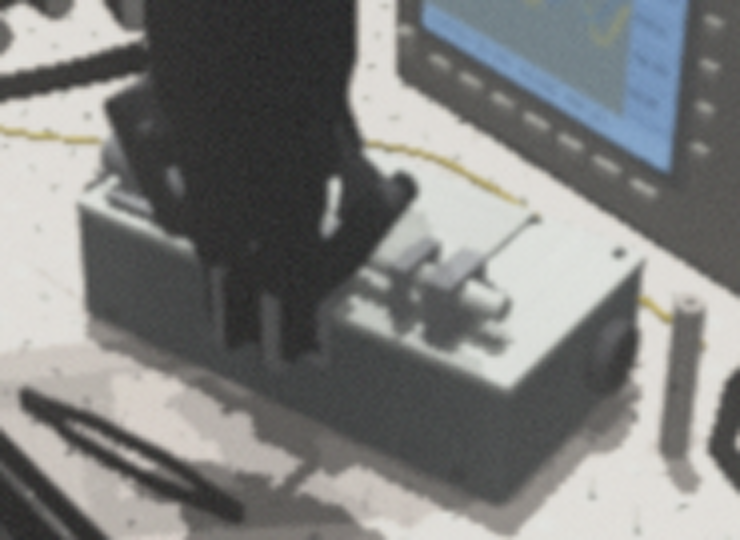

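>>> carry_out(deltas=[[-1,0,-0.04,0.02,0,0,0],[-1,0,0,0.02,0,0,0]])

```text
clock: 9.9
tool_pos: [0.4503, -0.1536, 0.0879]
eef_rot: [[0.966, 0.008, -0.259], [0.259, -0.003, 0.966], [0.007, -1.0, -0.005]]
ft_force: [-0.7, 3.7, 1.2]
gripper_width: 0.0163
```

```bash
python3 st.py
```

```text
clk 9.9 disp mm (housing) [  0.0676 -44.9683   2.8608] F(housing) [0.2715 3.7579 1.1633] w 16.29529405758212
tool y [ 0.0076 -0.0027 -1.    ] yaw 15.031309020615005
```

>>> carry_out(deltas=[[-0.5,0,0.02,0.01,0,0,0],[-0.3,0,0,0,0,0,0],[-0.1,0,0,0,0,0,0],[-0.1,0,0,0,0,0,0],[-0.1,0,0,0,0,0,0],[-0.1,0,0,0,0,0,0]])

```text
clock: 10.4
tool_pos: [0.4509, -0.156, 0.087]
eef_rot: [[0.966, 0.009, -0.26], [0.26, -0.008, 0.966], [0.007, -1.0, -0.01]]
ft_force: [0.3, -0.3, -0.3]
gripper_width: 0.0382
```

```bash
python3 st.py w14
```

```text
clk 10.4 disp mm (housing) [  0.0569 -47.3805   1.9982] F(housing) [ 0.1694 -0.3551 -0.3436] w 38.22334732761488
tool y [ 0.0092 -0.0079 -0.9999] yaw 15.061899105799533
```

View pics/w14.png

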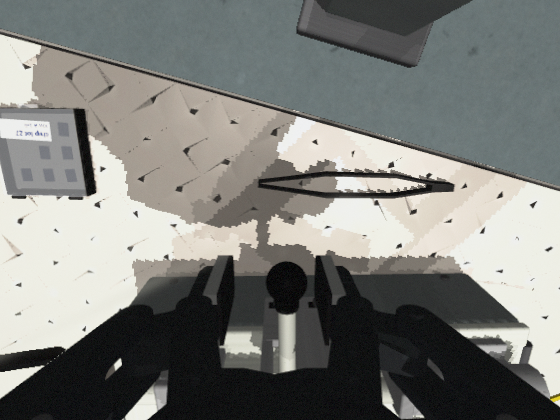

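>>> carry_out(deltas=[[-0.1,0,0,0.16,0,0,0],[-0.1,0,-0.5,0,0,0,0],[-0.1,0,-1,0,0,0,0],[-0.1,0,-1,0,0,0,0],[-0.1,0,-1,0,0,0,0],[-0.1,0,-1,0,0,0,0],[-0.1,0,-1,0,0,0,0],[-0.1,0,0,0,0,0,0]])

```text
clock: 11.12
tool_pos: [0.4458, -0.1483, 0.2277]
eef_rot: [[0.966, 0.003, -0.26], [0.26, -0.005, 0.966], [0.001, -1.0, -0.005]]
ft_force: [0.1, 0.2, 0.5]
gripper_width: 0.0383
```

```bash
python3 st.py w15; python3 st.py s15 scene; python3 -c "
from h import *
a=cv2.imread('pics/s15.png');crop(a,185,180,370,315,4,'pics/s15c.png')"
```

```text
clk 11.1167 disp mm (housing) [ -2.7876 -38.6867 142.6419] F(housing) [0.1344 0.1193 0.4566] w 38.30058921718739
tool y [ 0.0027 -0.0047 -1.    ] yaw 15.050014765085173
clk 11.1667 disp mm (housing) [ -3.4691 -38.0859 140.3941] F(housing) [1.1996 0.0177 0.3003] w 38.44211953426212
tool y [ 0.0006 -0.0036 -1.    ] yaw 15.047436913371195
```

View pics/w15.png

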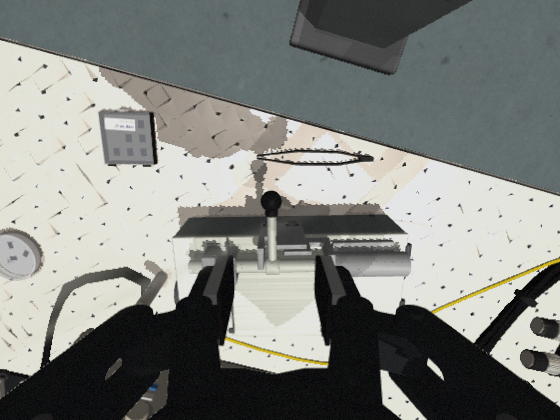

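View pics/s15c.png

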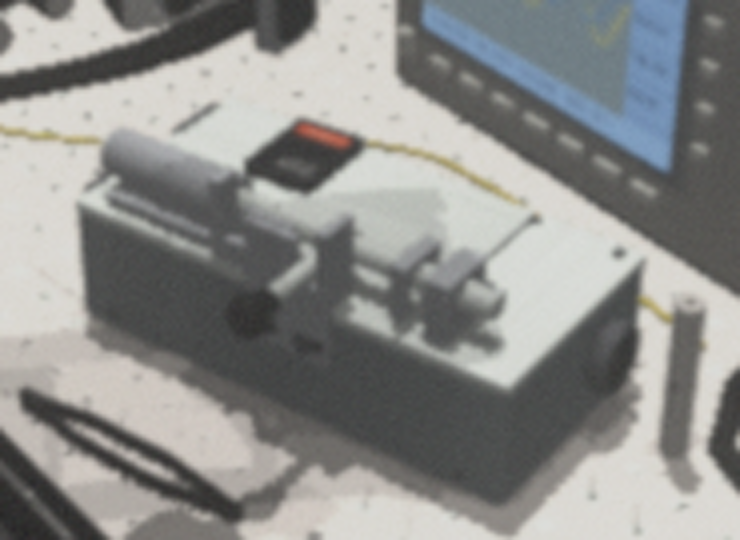

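```bash
python3 - <<'E'
from h import *
s=env.observe()
# w15 pose: first st.py line
R=s["eef_rot"];yaw=np.radians(15.5);H=np.array([[np.cos(yaw),-np.sin(yaw),0],[np.sin(yaw),np.cos(yaw),0],[0,0,1]])
t=np.array([.43819,-.11032,.08503])+H@np.array([-2.7876,-38.6867,142.6419])/1e3
k,e=tri([ray("wrist",(271,201.5),pose=(R,t)),ray("scene",(185+253/4,180+313/4))]);print(k,e)
print(H.T@(k-np.array([.4375,-.1103,.078]))*1e3)
E
python3 st.py t15 top; python3 -c "
from h import *
a=cv2.imread('pics/t15.png');crop(a,235,190,365,300,5,'pics/t15c.png')"
```

```text
[ 0.44875331 -0.15089155  0.0749554 ] [np.float64(0.0007011020519801058), np.float64(0.0007011020519801724)]
[-3.58782753e-03 -4.21225674e+01 -3.04459873e+00]
clk 11.2167 disp mm (housing) [ -4.3092 -37.3038 138.2582] F(housing) [-0.9973  1.368  -0.3111] w 38.418167778794825
tool y [-0.0025 -0.0019 -1.    ] yaw 15.052259364673365
```

View pics/t15c.png

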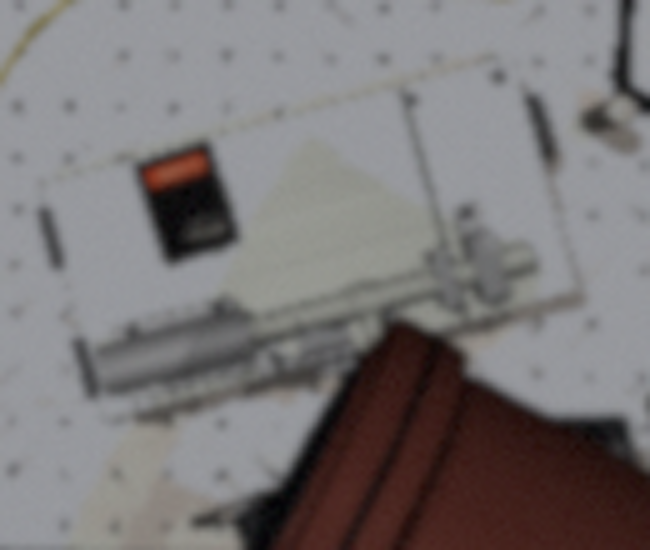

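>>> carry_out(deltas=[[-0.1,0,-0.5,0,0,0,0],[-0.1,0,0,0,0,0,0],[-0.1,0,0,0,0,0,0],[-0.1,0,0,0,0,0,0]])

```text
clock: 11.6
tool_pos: [0.441, -0.1457, 0.2308]
eef_rot: [[0.966, -0.012, -0.26], [0.26, 0.003, 0.966], [-0.011, -1.0, 0.006]]
ft_force: [-0.2, -0.1, 0.2]
gripper_width: 0.0384
```

```bash
python3 st.py w16; python3 - <<'E'
import cv2
a=cv2.imread("pics/w16.png")
cv2.imwrite("pics/w16c.png",cv2.resize(a[170:290,160:420],None,fx=3,fy=3))
E
```

```text
clk 11.6 disp mm (housing) [ -6.7873 -34.8727 145.8001] F(housing) [-0.2166  0.0017  0.2449] w 38.44336759154581
tool y [-0.0123  0.0032 -0.9999] yaw 15.04648587528991
```

View pics/w16c.png

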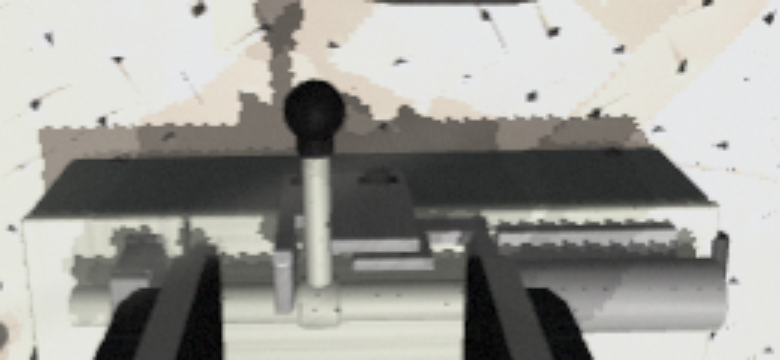

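The handle lies level in the far notch, between the end wall and the ridge. The knob is at crop (314,110) and the rod runs down to (320,300). Nothing is touching it.

```bash
python3 -c "
from rig import env
print(env.sign_off())"
```

```text
the job is handed in; nothing more can be done
None
```

The lid is bolted: the handle rests level in the far notch and the bolt stayed shot after I let go. I handed the job in at about 11.6 s.

- **How it went:** I pinched the knob, lifted the handle to about 1.07 rad and slid the bolt against its spring. At about 45 mm it stopped and the sideways force rose to about 10 N. I backed off about 1.2 mm, lowered the handle into the far notch, let go and retreated upward.
- **Last checks:** The knob is about 42 mm from its start along the bolt. That is about 3 mm short of the stop, close to the notch's 2.5 mm play. The final wrist picture shows the rod between the end wall and the ridge, with no force on the tool. By eye, the card, post and tweezers are where they were.
- **Not ideal:** The last lowering step pressed the handle onto its level rest with about 20 N upward force for a moment. The knob slipped slightly in the pads, and I eased off straight away.
- **Small disagreement:** Triangulating the knob from the wrist and scene pictures put it 3 mm below level. I took that as measurement error, because the handle cannot go below level.

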